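# Lock the quarter-turn stop into the marking jig's slot

### The job

Take the quarter-turn stop out of the wooden parts block, let its foot down into the slot of the marking jig about midway along the free stretch beside the wooden handle, press it down gently against the sprung strip and twist it a quarter turn so that its foot catches squarely under the slot's lips. Then let go, so that it stands locked upright by itself. Never press, pull or knock hard on the jig, and leave the wooden handle, the tin and the roll of tape where they are.

Things in the scene. Friction and masses are not known exactly. Their poses are not given: they have to be found in the camera images.
- stop: Quarter-turn stop, upright, 66 mm tall, about 0.16 kg, same after a half turn. Origin: centre of the foot's underside; z up, x along foot and grip. Heights: steel foot 0-8 mm, 34 (x) x 14 (y) mm (lowest 2 mm only 31 x 11); neck 12 mm diameter to 24 mm; collar 30 mm diameter 24-28 mm; black grip 34 (x) x 16 (y) mm, 28-66 mm: pinch it across y.
- block: Wooden parts block 90 x 70 x 30 mm, fixed to the bench, origin centre of underside. The stop's foot stands loosely in a pocket 38 x 18 mm and 12 mm deep in the middle of its top, long side along the block's x; lift the stop straight up.
- jig: Fixed base plate of the marking jig, 120 (x) x 310 (y) x 12 mm; origin centre of underside, z up. On it an aluminium rail 54 mm wide, 280 mm long along y, top at 44 mm, ends closed, with a T-slot along y. THE RAIL FLOATS: the slot lies up to 12 mm either way in x off the base's centre line, parallel to it; no pose tells where: feel or look. Its slide is stiff (30 N to shift).
- bay (a point): Point on the base's centre line at the height of the rail's top, mid free stretch, 60 mm to -y of the jig's origin; axes as the jig's. The slot here: mouth 16 mm wide, lips 8 mm thick, cavity below 40 mm wide. The foot enters only lengthwise (stop x along jig y). Nothing stands within 70 mm of it along the slot.
- strip_level (a point): Point 11 mm under the bay point (33 mm above the jig's origin): height of the top of the sprung steel strip in the cavity. It yields downwards up to 11 mm, 6 N at first, 0.6 N more per mm. A foot resting on it is still between the lips; pressed 5 mm or more further (7 mm is comfortable, about 10 N) it turns either way under the lips.
- caught_level (a point): Point 16 mm under the bay point (28 mm above the jig's origin): height of the foot's underside once it is turned across the slot (stop x along jig x) and let go, when the strip holds it up against the lips with about 9 N.
- handle: Bare wooden cylinder 34 mm in diameter, 120 mm long, lying loose along the slot in the jig's two saddles (at y = +50 and +120 mm of the jig, up to 68 mm high); origin at mid length on its underside, 54 mm above the jig's origin. To be left alone.
- tin: Black ink tin, 64 mm in diameter, 50 mm high, standing loose on the bench; origin centre of underside. To be left alone.
- tape: Cardboard-brown roll of tape, 90 mm in diameter, 24 mm high, lying flat loose on the bench; origin centre of underside. To be left alone.
Mind the look-alikes: they are no part of the job. What is meant by the stop is not green or pink, and is the smaller of those in its own colour.

How it is judged:
On the way:
1. the stop's foot is down in the slot's mouth, lengthwise, near the middle of the free stretch (z of stop in the frame of jig below 0.0385 m and angle between the x axis of stop and the y axis of jig, either way round below 0.25 rad and y of stop in the frame of bay between -0.03 and 0.03 m and x of stop in the frame of jig between -0.018 and 0.018 m), for 0.1 s.
At the end, for the whole second after the job is handed in: The stop stands in the slot within 30 mm (along the slot) of the middle of the free stretch, its foot turned across the slot (within 11 degrees of square) and caught under the lips (underside 25 to 30.5 mm above the jig's origin), upright within 4.5 degrees, at rest and released (z of stop in the frame of jig between 0.025 and 0.0305 m and angle between the x axis of stop and the x axis of jig, either way round below 0.2 rad and y of stop in the frame of bay between -0.03 and 0.03 m and x of stop in the frame of jig between -0.018 and 0.018 m and angle between stop's own z axis and vertical below 0.08 rad and linear speed of stop below 0.02 m/s and contact force between the fingers and stop below 0.1 N); the robot touches nothing.
It fails at once if the stop is pressed, pulled or knocked against the jig with more than 50 N (contact force between stop and jig above 50 N).
It fails at once if the robot pushes on the jig itself with more than 25 N (contact force between any of the fingers, the arm and jig above 25 N).
It fails at once if the wooden handle is moved by more than 15 mm (distance of handle from where it was at the start of the episode above 0.015 m).
It fails at once if the tin or the tape is moved by more than 20 mm (distance of any of tin, tape from where it was at the start of the episode above 0.02 m).
It also fails if it takes over 61 s, if anything falls off the work surface, if the arm or the gripper's body presses on something with over 40 N, if the wrist force passes 120 N, or if a joint passes its speed limit or range.

### The arm

A 7-joint arm with a two-finger parallel gripper is mounted at the origin on the work surface. World frame = base frame: x ahead of the robot, y to its left, z up, the work surface at z = 0. Lengths are in m, angles in rad, forces in N, time in s.
With the tool pointing down it reaches from about 0.425 to 0.825 m from the base axis. Payload 3.6 kg.
Tool frame: the origin (TCP) lies at the very end of the fingers, on their centre line; the grasp point (between the pads) lies 19 mm behind it; x points along the fingers, y is the direction in which the jaws open and shut, and the axes are right-handed (so a half turn about x gives the same grasp; the last joint's range is limited). The gripper opens to 93 mm and grips with 3 to 60 N. Pads are 15 mm wide; open, the fingers measure 128 mm over their backs; the gripper's body (75 mm by 188 mm) begins 65 mm behind the grasp point.
Start: joints at [-1.155, 0.615, -0.013, 1.423, 0.008, 1.103, -0.04], TCP at [0.278, 0.587, 0.219] pointing down, gripper open.
Joint ranges: [-3.12, 3.12], [-0.3, 2.06], [-1.34, 1.32], [0.26, 2.42], [-1.36, 4.5], [0.01, 1.98], [-2.84, 2.84]. Speed limits (rad/s): [2.79, 2.79, 3.14, 3.14, 3.14, 3.14, 3.14].

### API

Orientations are given as a unit quaternion [x, y, z, w].
In Python, from station import robot gives the robot as it stands. The module is installed in compiled form; this text tells all that it offers.
- The arm moves only by the shell command python3 -m inch 'ROWS' [FORCE]. ROWS is a JSON object of lists of equal length, an entry for each row: "dp": the shift along the tool's x, y, z in cm, a list of three; "roll": the turn about the tool's x in rad; "hand": the finger opening in cm, from 0 to 9.3. In form: {"dp": [[dx, dy, dz], ...], "roll": [roll, ...], "hand": [hand, ...]}. A call has 1 to 10 rows; each row shifts and turns the pose as measured when the row begins, along the tool's axes as they then stand; what a row does not reach is not made up. A row lasts 1/12 s, in which the tool goes at most 41.7 mm and 7.16 degrees, less where a joint would pass 70% of its speed; a pose out of reach is approached as far as the arm can. A call with a gripper value outside its range is refused whole. The fingers move at their own pace and stop on an object; FORCE is the grip in N (left out, the last holds). Time passes only in rows, so rows that do not move let the fingers close. It gives the time, the measured TCP pose, the force and the opening at its end, in the units of the state.
- robot.get_obs(): the state, without advancing time (a new reading comes with each control period).
- robot.snapshot(name): name is "side" or "top" or "wrist"; returns a dict with "color" (480x640x3 uint8, red, green, blue), "z_map" (480x640 float32, m along the optical axis (not along the pixel's ray), 0 where there is no reading), "fx", "fy", "cx", "cy" (pixels), "pose" (4x4, takes a point from camera to world coordinates). Camera axes: x right, y down, z forward; pixel columns grow to the right and rows downward; lengths in m; the calibration is good to about 2 mm. A picture is of the moment at which its call begins.
- robot.hand_in(): hands the job in, once; it reports no verdict.
The state is a dict: "clock": time; "joint_pos": joint angles; "qvel": joint speeds; "joint_torque": joint torques, N m; "ee_pos": TCP position; "eef_rot": TCP orientation; "force": force on the tool from outside, world axes, zero at the start; "moment": the same for the moment, N m; "finger_gap": finger opening in m.
Only numpy, scipy, OpenCV 4.12 (cv2) and the standard library are available. Lean on these libraries where they do the work, as an engineer would, in place of code of your own. Each camera call takes 0.05 s, during which the arm holds its last target. There are 200 camera calls.

## Working session

There is one attempt and no reset: what is moved stays moved. The work goes in short steps, Python scripts to look and compute and a shell command to move; the robot and the scene stay as the last step left them, time stands still between calls to the robot, and variables do not carry over. Pictures are saved under pics/ and viewed, about 8 in all and at most 12, crops included, and the job is handed in when it is done.

```bash
mkdir -p pics; cat > h.py <<'E'
import numpy as np,cv2
from station import robot
def snap(n,f=None):
    s=robot.snapshot(n); np.savez('/tmp/%s.npz'%n,**s)
    if f: cv2.imwrite('pics/'+f,s['color'][:,:,::-1])
    return s
def world(s,u,v,z=None):
    d=np.array([(u-s['cx'])/s['fx'],(v-s['cy'])/s['fy'],1.]);T=s['pose']
    if z is None: k=s['z_map'][int(round(v)),int(round(u))]
    else: k=(z-T[2,3])/(T[:3,:3]@d)[2]
    return T[:3,:3]@(d*k)+T[:3,3]
def load(n): return {k:v for k,v in np.load('/tmp/%s.npz'%n).items()}
E
python3 - <<'E'
from h import *
a=snap('top')['color'];b=snap('side')['color']
cv2.imwrite('pics/top.png',a[:,:,::-1]);cv2.imwrite('pics/side.png',b[:,:,::-1])
print(load('top')['pose'].round(3),load('top')['fx'],robot.get_obs())
E
```

```text
[[ 0.019 -0.983  0.183  0.343]
 [-1.    -0.017  0.013 -0.023]
 [-0.009 -0.183 -0.983  1.259]
 [ 0.     0.     0.     1.   ]] 541.3391578002868 {'clock': 0.1, 'joint_pos': array([-1.15448849,  0.61577985, -0.01259506,  1.42471646,  0.00808589,
        1.10343552, -0.04038671]), 'qvel': array([-1.17934061e-03, -2.75559907e-03, -3.56952229e-04, -4.61785322e-03,
       -4.76672744e-04,  2.27353560e-03,  9.01573989e-06]), 'joint_torque': array([ 1.20090386e-03, -4.60041833e+01,  2.09891922e-01, -1.66243136e+01,
       -6.11827872e-02,  1.69413962e-02,  9.14756220e-05]), 'ee_pos': array([0.27820168, 0.58666516, 0.21763214]), 'eef_rot': array([ 0.15446957,  0.69001818, -0.15605306,  0.68968217]), 'force': array([0.61602679, 0.84594174, 0.31164414]), 'moment': array([0.02939669, 0.02887683, 0.00701482]), 'finger_gap': 0.09303339847074447}
```

View pics/top.png

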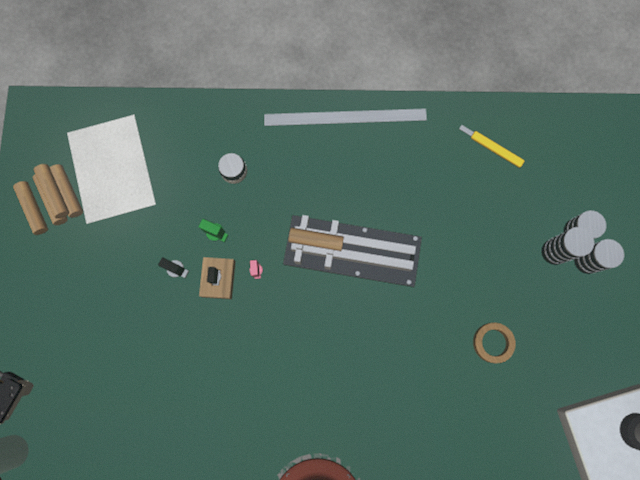

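View pics/side.png

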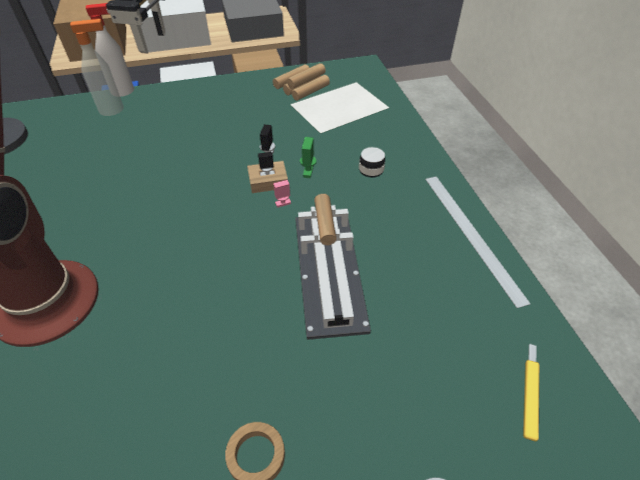

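Top view: candidates for the stop are black in the block (213,275), black on the bench (173,267), green (212,230) and pink (256,268). The choice is the black one in the block. The jig is at about (353,250) with its handle end at the left, the tin at (232,167) and the tape at (495,343). I'll check the choice in a close crop.

```bash
python3 - <<'E'
from h import *
t=load('top')
a=t['color'][205:305,150:430,::-1]
b=load('side')['color'][115:215,230:330,::-1]
A=cv2.resize(a[:,130:],None,fx=5,fy=5,interpolation=cv2.INTER_CUBIC)  # origin u=280
B=cv2.resize(a[:,:130],None,fx=3.8,fy=3.8,interpolation=cv2.INTER_CUBIC)
cv2.imwrite('pics/jig.png',A)
C=cv2.resize(b,(380,380),interpolation=cv2.INTER_CUBIC); cv2.imwrite('pics/stops.png',np.hstack([cv2.resize(B,(400,380)) if 0 else B[:380,:410],C]))
for n,u,v in [('grip',212,271),('blackbig',170,264),('block',206,292),('handle',315,238),('tin',232,162),('tape',478,343),('green',209,225),('rail',380,240),('rail2',380,260),('slot',380,251),('base',310,268)]: print(n,world(t,u,v).round(4))
E
```

```text
grip [0.4994 0.2395 0.0829]
blackbig [0.5128 0.3321 0.0861]
block [0.4583 0.2631 0.0262]
handle [0.5768 0.015  0.0848]
tin [0.7604 0.2138 0.0544]
tape [ 0.3555 -0.354   0.0225]
green [0.6014 0.2508 0.0885]
rail [ 0.5897 -0.1356  0.0092]
rail2 [ 0.5363 -0.1323  0.0455]
slot [ 0.5592 -0.1334  0.0334]
base [0.5208 0.0275 0.0063]
```

View pics/jig.png

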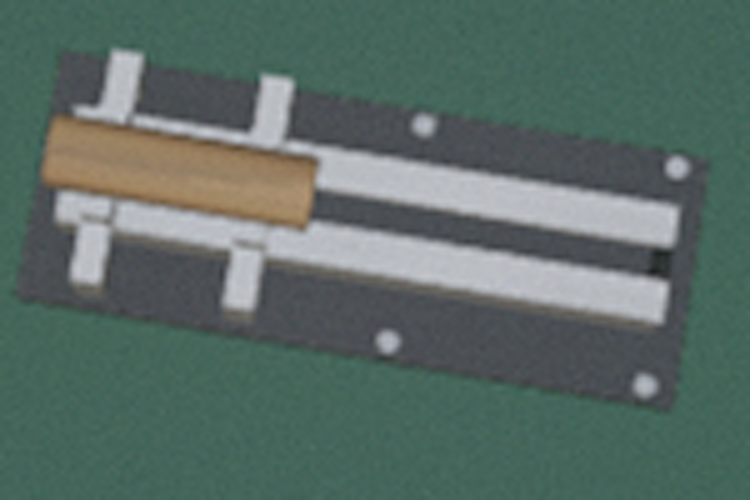

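View pics/stops.png

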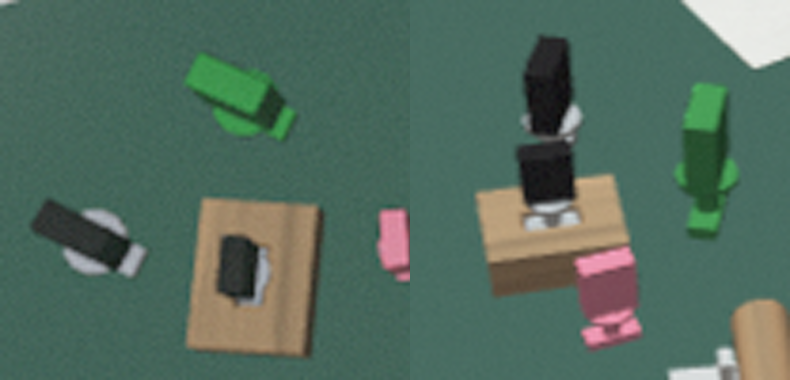

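The stops crop confirms that the black stop in the block, grip at crop (237,266), is smaller than the black one on the bench at (85,235). Its grip top at z = 0.083 m agrees with the 84 mm expected. In the jig crop the slot runs from (318,207) to (673,264). Next I compute the poses.

```bash
cat >> h.py <<'E'
def pts(s,P,f,o,z): return np.array([world(s,o[0]+p[0]/f-.4,o[1]+p[1]/f-.4,z)[:2] for p in P])
E
python3 - <<'E'
from h import *
t=load('top')
b=pts(t,[(62,52),(708,160),(672,408),(18,298)],5,(280,205),.012);c=b.mean(0)
print('base',b.round(4).tolist(),c,np.linalg.norm(np.roll(b,-1,0)-b,axis=1))
y=(b[0]-b[1]+b[3]-b[2]);y/=np.linalg.norm(y);x=np.array([y[1],-y[0]])
print('y',y,'yaw y',np.arctan2(y[1],y[0]),'bay',c-.06*y)
e=pts(t,[(318,190),(678,245),(318,225),(668,283)],5,(280,205),.044)
for p in e: print('slotedge jig x,y',(p-c)@x,(p-c)@y)
k=pts(t,[(203,198),(322,206),(308,354),(187,345)],3.8,(150,205),.03)
print('block',k.mean(0),np.linalg.norm(np.roll(k,-1,0)-k,axis=1),k.round(4).tolist())
g=pts(t,[(222,235),(256,240),(250,297),(218,292)],3.8,(150,205),.084)
print('grip',g.mean(0),np.linalg.norm(np.roll(g,-1,0)-g,axis=1))
for q in (g[1]-g[2],k[0]-k[3],k[0]-k[1],k[3]-k[2]): print(np.arctan2(q[1],q[0]))
from scipy.spatial.transform import Rotation as R
o=robot.get_obs();print(R.from_quat(o['eef_rot']).as_matrix().round(3))
E
```

```text
base [[0.6459, 0.073], [0.5989, -0.2319], [0.4819, -0.2137], [0.5278, 0.09]] [ 0.56361957 -0.07064207] [0.30851202 0.11848923 0.30716439 0.11935095]
y [0.15083834 0.98855844] yaw y 1.4193800644892354 bay [ 0.55456927 -0.12995557]
slotedge jig x,y 0.008200161753099532 0.02372894660433099
slotedge jig x,y 0.010575509751117393 -0.14174722596515105
slotedge jig x,y -0.007825117170227594 0.0210697944761981
slotedge jig x,y -0.007500554540431373 -0.13972565273575172
block [0.49270002 0.23967673] [0.07265083 0.0897786  0.07296019 0.08937707] [[0.5393, 0.2739], [0.5356, 0.2014], [0.4459, 0.2053], [0.45, 0.2781]]
grip [0.4913217  0.23914257] [0.02001966 0.03314507 0.01877634 0.03312018]
-0.048556413936738006
-0.04699429700017746
1.520779295487941
1.5152956900090326
[[-0.001  0.428  0.904]
 [-0.002  0.904 -0.428]
 [-1.    -0.002  0.   ]]
```

```bash
python3 -m inch '{"dp":[[0,0,0],[0,0,0],[0,0,0],[0,0,0],[0,-3,2],[0,-3,2],[0,-3,2],[0,-3,2],[0,-3,2],[0,-3,2]],"roll":[-0.1,-0.1,-0.1,-0.09,0,0,0,0,0,0],"hand":[4.5,4.5,4.5,4.5,4.5,4.5,4.5,4.5,4.5,4.5]}' 20
python3 -m inch '{"dp":[[0,-3,2],[0,-3,2],[0,-3,2],[0,-3,2],[0,0,0],[0,0,0]],"roll":[0,0,0,0,0,0],"hand":[4.5,4.5,4.5,4.5,4.5,4.5]}' 20
cat > go.py <<'E'
# prints remaining shift in tool axes (cm) and roll to reach x y z yaw(of tool y)
import sys
from h import *
from scipy.spatial.transform import Rotation as R
x,y,z,w=map(float,sys.argv[1:]);o=robot.get_obs();M=R.from_quat(o['eef_rot']).as_matrix()
yaw=np.arctan2(M[1,1],M[0,1])
print('dp cm',(M.T@(np.array([x,y,z])-o['ee_pos'])*100).round(2),'roll',round(-(w-yaw),3),'tilt',M[:,0].round(3),'F',o['force'].round(1),o['ee_pos'].round(4),'t',round(o['clock'],2),'gap',round(o['finger_gap'],4))
E
python3 go.py .492 .240 .050 1.52
```

```text
clock: 0.93
ee_pos: [0.3853, 0.4034, 0.21]
eef_rot: [0.001, 0.712, -0.006, 0.702]
force: [0.5, 0.8, -0.9]
finger_gap: 0.0452
clock: 1.43
ee_pos: [0.4715, 0.2638, 0.2075]
eef_rot: [0.004, 0.712, -0.015, 0.702]
force: [-1.0, 1.1, 1.4]
finger_gap: 0.0452
dp cm [15.75 -2.06  2.34] roll 0.024 tilt [-0.015 -0.016 -1.   ] F [-1.   1.1  1.4] [0.4715 0.2638 0.2075] t 1.43 gap 0.0452
```

```bash
python3 -m inch '{"dp":[[1,-2,2.3],[2,0,0],[0,0,0],[0,0,0]],"roll":[0.02,0,0,0],"hand":[4.5,4.5,4.5,4.5]}' 20
python3 go.py .492 .240 .050 1.52; python3 -c "
from h import *
snap('wrist','w1.png')
t=load('wrist');print(t['pose'].round(3),t['fx'],t['cx'],t['cy'])"
```

```text
clock: 1.77
ee_pos: [0.4936, 0.2438, 0.1768]
eef_rot: [0.011, 0.712, -0.022, 0.702]
force: [-0.4, -0.9, 0.8]
finger_gap: 0.0449
dp cm [12.68 -0.19  0.04] roll 0.005 tilt [-0.015 -0.015 -1.   ] F [-0.4 -0.9  0.8] [0.4936 0.2438 0.1768] t 1.77 gap 0.0449
[[ 0.046  0.968  0.247  0.424]
 [ 0.999 -0.041 -0.026  0.249]
 [-0.015  0.248 -0.969  0.344]
 [ 0.     0.     0.     1.   ]] 340.4655297073679 316.25000210627894 243.14586703379766
```

View pics/w1.png

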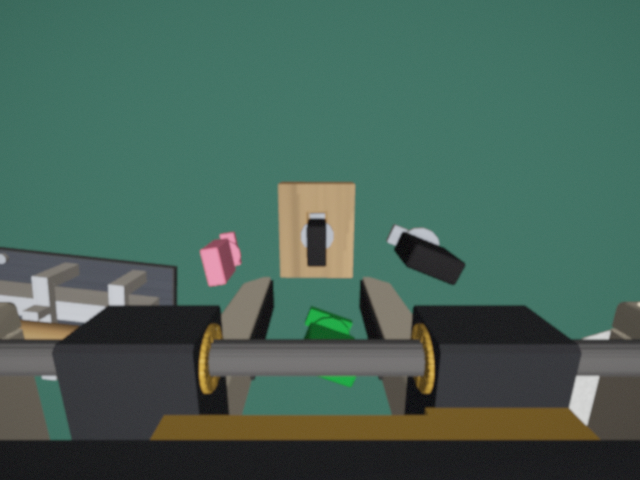

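The wrist view shows the stop's grip top around (317,242), in line between the fingers, with the block behind it.

```bash
python3 - <<'E'
from h import *
w=load('wrist');k=[(308,220),(327,220),(326,266),(307,266)]
p=np.array([world(w,*q,.084) for q in k]);print(p.round(4),p.mean(0))
print(world(w,317,235))
q=p[0]-p[3]+p[1]-p[2];print(np.arctan2(q[1],q[0]))
E
```

```text
[[0.4715 0.2367 0.084 ]
 [0.4722 0.2514 0.084 ]
 [0.5096 0.2492 0.084 ]
 [0.5089 0.2339 0.084 ]] [0.49053948 0.24279548 0.084     ]
[0.48380772 0.24310994 0.08373473]
3.074833674320365
```

```bash
python3 -m inch '{"dp":[[3,-0.1,0],[3,-0.1,0],[0,0,0]],"roll":[0.005,0,0],"hand":[4.5,4.5,4.5]}' 20
python3 go.py .491 .241 .050 1.515
```

```text
clock: 2.07
ee_pos: [0.492, 0.2478, 0.1193]
eef_rot: [0.012, 0.71, -0.018, 0.704]
force: [-0.2, -0.1, 0.6]
finger_gap: 0.0448
dp cm [ 6.93 -0.63 -0.01] roll 0.013 tilt [-0.01  -0.008 -1.   ] F [-0.2 -0.1  0.6] [0.492  0.2478 0.1193] t 2.07 gap 0.0448
```

```bash
python3 -m inch '{"dp":[[0,-0.6,0],[2.5,-0.1,0],[2.5,-0.1,0],[1,0,0],[0,0,0]],"roll":[0.01,0,0,0,0],"hand":[4.5,4.5,4.5,4.5,4.5]}' 20
python3 go.py .491 .241 .050 1.515
```

```text
clock: 2.48
ee_pos: [0.4943, 0.2456, 0.0663]
eef_rot: [0.017, 0.706, -0.017, 0.707]
force: [-1.2, -1.2, 0.7]
finger_gap: 0.0449
dp cm [ 1.63 -0.47 -0.31] roll 0.008 tilt [ 0.001  0.    -1.   ] F [-1.2 -1.2  0.7] [0.4943 0.2456 0.0663] t 2.48 gap 0.0449
```

```bash
python3 -m inch '{"dp":[[0.5,-0.4,-0.3],[0.8,-0.1,0],[0.3,-0.1,0],[0,0,0]],"roll":[0.01,0,0,0],"hand":[4.5,4.5,4.5,4.5]}' 20
python3 go.py .491 .241 .050 1.515
```

```text
clock: 2.82
ee_pos: [0.4935, 0.2413, 0.0542]
eef_rot: [0.022, 0.704, -0.019, 0.71]
force: [-0.1, -0.1, 0.5]
finger_gap: 0.0446
dp cm [ 0.42 -0.04 -0.25] roll -0.002 tilt [ 0.009  0.004 -1.   ] F [-0.1 -0.1  0.5] [0.4935 0.2413 0.0542] t 2.82 gap 0.0446
```

```bash
python3 -m inch '{"dp":[[0.4,0,-0.3],[0.1,0,0],[0,0,0],[0,0,0],[0,0,0],[0,0,0]],"roll":[0,0,0,0,0,0],"hand":[4.5,4.5,0.5,0.5,0.5,0.5]}' 25
python3 go.py .491 .241 .050 1.515
python3 -m inch '{"dp":[[0,0,0],[0,0,0]],"roll":[0,0],"hand":[0.5,0.5]}' 25
python3 go.py .491 .241 .050 1.515
```

```text
clock: 3.32
ee_pos: [0.4913, 0.2421, 0.0503]
eef_rot: [0.023, 0.703, -0.018, 0.711]
force: [-0.2, 0.9, 0.0]
finger_gap: 0.0232
dp cm [ 0.03 -0.11 -0.02] roll -0.002 tilt [ 0.011  0.006 -1.   ] F [-0.2  0.9  0. ] [0.4913 0.2421 0.0503] t 3.32 gap 0.0232
clock: 3.48
ee_pos: [0.4914, 0.2422, 0.0504]
eef_rot: [0.023, 0.703, -0.018, 0.711]
force: [-0.1, -0.7, 0.2]
finger_gap: 0.0158
dp cm [ 0.04 -0.12 -0.04] roll -0.002 tilt [ 0.012  0.006 -1.   ] F [-0.1 -0.7  0.2] [0.4914 0.2422 0.0504] t 3.48 gap 0.0158
```

```bash
python3 -m inch '{"dp":[[0,0,0],[-0.8,0,0],[-1.5,0,0],[-3,0,0],[-3,0,0],[-3,0,0],[-1,0,0],[0,0,0]],"roll":[0,0,0,0,0,0,0,0],"hand":[0.5,0.5,0.5,0.5,0.5,0.5,0.5,0.5]}' 25
python3 go.py .5546 -.130 .16 1.4194; python3 go.py .5546 -.130 .16 2.99
```

```text
clock: 4.15
ee_pos: [0.4869, 0.2398, 0.178]
eef_rot: [0.021, 0.706, -0.02, 0.708]
force: [-0.9, -0.4, -1.7]
finger_gap: 0.0158
dp cm [  1.77 -36.52   8.9 ] roll 0.093 tilt [ 0.003  0.001 -1.   ] F [-0.9 -0.4 -1.7] [0.4869 0.2398 0.178 ] t 4.15 gap 0.0158
dp cm [  1.77 -36.52   8.9 ] roll -1.477 tilt [ 0.003  0.001 -1.   ] F [-0.9 -0.4 -1.7] [0.4869 0.2398 0.178 ] t 4.15 gap 0.0158
```

```bash
python3 -m inch '{"dp":[[0,-1.5,0.4],[0,-3,0.7],[0,-3,0.7],[0,-3,0.7],[0,-3,0.7],[0,-3,0.7],[0,-3,0.7],[0,-3,0.7],[0,-3,0.7],[0,-3,0.7]],"roll":[0,0,0,0,0,0,0,0,0,0],"hand":[0.5,0.5,0.5,0.5,0.5,0.5,0.5,0.5,0.5,0.5]}' 25
python3 go.py .5546 -.130 .16 2.99; python3 -c "
from h import *
print(robot.get_obs()['joint_pos'].round(3))"
```

```text
clock: 4.98
ee_pos: [0.5334, -0.0485, 0.1701]
eef_rot: [0.016, 0.711, -0.009, 0.703]
force: [0.3, -0.4, -1.2]
finger_gap: 0.0159
dp cm [ 0.91 -8.08  2.42] roll -1.455 tilt [-0.011  0.009 -1.   ] F [ 0.3 -0.4 -1.2] [ 0.5334 -0.0485  0.1701] t 4.98 gap 0.0159
[ 0.116  0.501 -0.092  1.807  0.047  0.848  1.539]
```

```bash
python3 -m inch '{"dp":[[0,-2.5,0.8],[0,-2.5,0.8],[0,-2,0.5],[0,0,0],[0,0,0],[0,0,0],[0,0,0],[0,0,0],[0,0,0],[0,0,0]],"roll":[0,0,0,0.12,0.12,0.12,0.12,0.12,0.12,0.12],"hand":[0.5,0.5,0.5,0.5,0.5,0.5,0.5,0.5,0.5,0.5]}' 25
python3 go.py .5546 -.130 .16 -.152
python3 -m inch '{"dp":[[0,0,0],[0,0,0],[0,0,0],[0,0,0],[0,0,0],[0,0,0],[0,0,0]],"roll":[0.12,0.12,0.12,0.12,0.12,0.12,0.0],"hand":[0.5,0.5,0.5,0.5,0.5,0.5,0.5]}' 25
python3 go.py .5546 -.130 .16 -.152
```

```text
clock: 5.82
ee_pos: [0.5419, -0.1378, 0.1572]
eef_rot: [0.309, 0.646, -0.316, 0.622]
force: [-0.3, 0.1, -2.6]
finger_gap: 0.0154
dp cm [-0.32  1.48  0.14] roll 0.807 tilt [-0.035  0.006 -0.999] F [-0.3  0.1 -2.6] [ 0.5419 -0.1378  0.1572] t 5.82 gap 0.0154
clock: 6.4
ee_pos: [0.5354, -0.135, 0.1493]
eef_rot: [-0.512, -0.49, 0.535, -0.46]
force: [0.3, -0.2, -2.2]
finger_gap: 0.0159
dp cm [-1.16  1.8  -0.69] roll 0.055 tilt [-0.052  0.009 -0.999] F [ 0.3 -0.2 -2.2] [ 0.5354 -0.135   0.1493] t 6.4 gap 0.0159
```

```bash
python3 -m inch '{"dp":[[-3,1,-0.4],[-3,0.8,-0.3],[0,0,0],[0.8,0,0],[0.8,0,0],[0.8,0,0],[0.8,0,0],[0.8,0,0],[0.8,0,0],[0,0,0]],"roll":[0.05,0,0,0,0,0,0,0,0,0],"hand":[0.5,0.5,0.5,0.5,0.5,0.5,0.5,0.5,0.5,0.5]}' 25
python3 go.py .5546 -.130 .13 -.152
```

```text
clock: 7.23
ee_pos: [0.5433, -0.1277, 0.1453]
eef_rot: [-0.514, -0.487, 0.55, -0.442]
force: [0.4, -0.1, -1.6]
finger_gap: 0.016
dp cm [1.43 1.27 0.08] roll 0.017 tilt [-0.079  0.014 -0.997] F [ 0.4 -0.1 -1.6] [ 0.5433 -0.1277  0.1453] t 7.23 gap 0.016
```

```bash
python3 go.py .5546 -.130 .13 -.152; python3 -m inch '{"dp":[[0,0,0],[0,0,0]],"roll":[0,0],"hand":[0.5,0.5]}' >/dev/null; python3 go.py .5546 -.130 .13 -.152
python3 -m inch '{"dp":[[0,1.3,0]],"roll":[0.0],"hand":[0.5]}' >/dev/null; python3 go.py .5546 -.130 .13 -.152
python3 -m inch '{"dp":[[0,0,0]],"roll":[0],"hand":[0.5]}' >/dev/null; python3 go.py .5546 -.130 .13 -.152
python3 -m inch '{"dp":[[2,0,0]],"roll":[0],"hand":[0.5]}' >/dev/null; python3 go.py .5546 -.130 .13 -.152
python3 -m inch '{"dp":[[0,0,0]],"roll":[0],"hand":[0.5]}' >/dev/null; python3 go.py .5546 -.130 .13 -.152
```

```text
dp cm [1.43 1.27 0.08] roll 0.017 tilt [-0.079  0.014 -0.997] F [ 0.4 -0.1 -1.6] [ 0.5433 -0.1277  0.1453] t 7.23 gap 0.016
dp cm [1.26 1.36 0.07] roll 0.016 tilt [-0.082  0.015 -0.996] F [-0.4 -0.4 -1.5] [ 0.5423 -0.1276  0.1437] t 7.4 gap 0.0161
dp cm [1.27 0.26 0.04] roll 0.015 tilt [-0.085  0.016 -0.996] F [-0.7 -0.5 -2.6] [ 0.5532 -0.1294  0.1429] t 7.48 gap 0.0158
dp cm [1.31 0.02 0.06] roll 0.016 tilt [-0.081  0.015 -0.997] F [ 0.9  0.5 -1.5] [ 0.5556 -0.1295  0.1431] t 7.57 gap 0.0156
dp cm [-0.33 -0.29 -0.03] roll 0.016 tilt [-0.073  0.012 -0.997] F [ 0.6  0.4 -1.6] [ 0.5571 -0.1307  0.1265] t 7.65 gap 0.0159
dp cm [-0.59 -0.05  0.04] roll 0.017 tilt [-0.079  0.014 -0.997] F [-0.5  0.9 -2.4] [ 0.5547 -0.1296  0.124 ] t 7.73 gap 0.016
```

```bash
python3 -c "
from h import *
w=snap('wrist','w2.png')
print(w['pose'].round(3))"; python3 go.py .5556 -.130 .11 -.152
```

```text
[[ 0.988 -0.111 -0.11   0.578]
 [-0.135 -0.96  -0.244 -0.061]
 [-0.079  0.256 -0.963  0.29 ]
 [ 0.     0.     0.     1.   ]]
dp cm [ 1.62  0.04 -0.02] roll 0.016 tilt [-0.075  0.013 -0.997] F [ 0.4  0.2 -1.1] [ 0.5563 -0.1304  0.1262] t 7.78 gap 0.0161
```

View pics/w2.png

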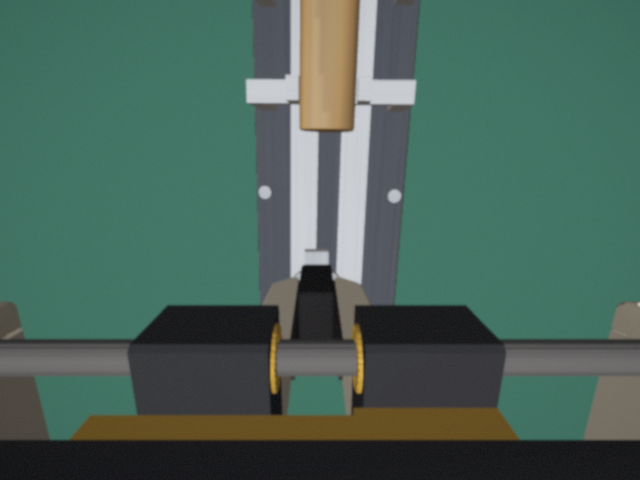

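The wrist view shows the slot between the lips from (331,140) to (327,240), and the carried foot's end at (317,252). I'll get the relative offset.

```bash
python3 - <<'E'
from h import *
w=load('wrist');g=cv2.GaussianBlur(cv2.cvtColor(w['color'],cv2.COLOR_RGB2GRAY),(3,3),0).astype(int)
for r in (150,170,200,220,240): print(r,[f"{u}:{g[r,u+1]-g[r,u-1]}" for u in range(280,375) if abs(g[r,u+1]-g[r,u-1])>40])
for r in (252,256): print(r,list(g[r,296:345]))
c=np.array([.56362,-.07064]);y=np.array([.15084,.98856]);x=np.array([y[1],-y[0]])
def J(u,v,z): p=world(w,u,v,z)[:2]-c; return (p@x*1e3).round(1),(p@y*1e3).round(1)
for r,a,b in ((150,319,341.5),(200,317.5,339.5),(240,316,338)): print(J(a,r,.044),J(b,r,.044))
print('foot',J(305,251,.102),J(329,251,.102))
print('base',J(262.5,250,.012),J(400.5,250,.012))
E
```

```text
150 ['289:51', '290:65', '291:52', '317:-53', '318:-67', '319:-51', '339:52', '340:64', '341:49', '368:-60', '369:-62']
170 ['289:52', '290:66', '291:52', '317:-60', '318:-62', '338:44', '339:62', '340:56', '367:-61', '368:-58']
200 ['289:53', '290:67', '291:52', '316:-54', '317:-67', '318:-51', '337:49', '338:65', '339:52', '365:-57', '366:-65', '367:-42']
220 ['289:53', '290:66', '291:52', '316:-63', '317:-64', '337:61', '338:59', '364:-60', '365:-63']
240 ['289:52', '290:65', '291:52', '315:-45', '316:-65', '317:-59', '336:59', '337:64', '338:43', '363:-61', '364:-60']
252 [np.int64(205), np.int64(205), np.int64(205), np.int64(206), np.int64(206), np.int64(206), np.int64(205), np.int64(201), np.int64(191), np.int64(180), np.int64(173), np.int64(169), np.int64(169), np.int64(169), np.int64(169), np.int64(168), np.int64(168), np.int64(167), np.int64(168), np.int64(169), np.int64(169), np.int64(170), np.int64(170), np.int64(170), np.int64(171), np.int64(172), np.int64(173), np.int64(174), np.int64(173), np.int64(172), np.int64(167), np.int64(157), np.int64(137), np.int64(112), np.int
[... 636 characters left out ...]
), np.int64(194), np.int64(193), np.int64(188), np.int64(175), np.int64(151), np.int64(120), np.int64(97), np.int64(89), np.int64(89), np.int64(90), np.int64(95), np.int64(114), np.int64(146), np.int64(178), np.int64(198), np.int64(204), np.int64(205), np.int64(205), np.int64(205), np.int64(205), np.int64(206)]
(np.float64(-5.3), np.float64(13.4)) (np.float64(10.4), np.float64(13.6))
(np.float64(-5.8), np.float64(-21.7)) (np.float64(10.2), np.float64(-21.3))
(np.float64(-6.4), np.float64(-51.7)) (np.float64(10.1), np.float64(-51.1))
foot (np.float64(-8.3), np.float64(-43.5)) (np.float64(5.6), np.float64(-43.0))
base (np.float64(-55.0), np.float64(-70.5)) (np.float64(62.2), np.float64(-66.0))
```

```bash
python3 -m inch '{"dp":[[1,0.4,0],[1,0.1,0],[1,0.1,0],[0.5,0.05,0],[0,0,0]],"roll":[0.015,0,0,0,0],"hand":[0.5,0.5,0.5,0.5,0.5]}' 30
python3 go.py .5591 -.1304 .079 -.152
```

```text
clock: 8.2
ee_pos: [0.562, -0.1316, 0.0907]
eef_rot: [-0.52, -0.479, 0.552, -0.441]
force: [0.9, 0.2, -1.9]
finger_gap: 0.0157
dp cm [ 1.19 -0.23 -0.07] roll -0.0 tilt [-0.069  0.012 -0.998] F [ 0.9  0.2 -1.9] [ 0.562  -0.1316  0.0907] t 8.2 gap 0.0157
```

```bash
python3 -m inch '{"dp":[[0.4,-0.2,0],[0.4,0,0],[0.2,0,0],[0,0,0]],"roll":[0,0,0,0],"hand":[0.5,0.5,0.5,0.5]}' 30
python3 go.py .5591 -.1304 .079 -.152; python3 -c "
from h import *
w=snap('wrist')
g=cv2.GaussianBlur(cv2.cvtColor(w['color'],cv2.COLOR_RGB2GRAY),(3,3),0).astype(int)
for r in (200,220,232): print(r,[f'{u}:{g[r,u+1]-g[r,u-1]}' for u in range(280,375) if abs(g[r,u+1]-g[r,u-1])>40])
cv2.imwrite('pics/w3.png',cv2.resize(w['color'][180:300,240:400,::-1],None,fx=4,fy=4,interpolation=cv2.INTER_CUBIC))"
```

```text
clock: 8.53
ee_pos: [0.5588, -0.1311, 0.0796]
eef_rot: [-0.52, -0.48, 0.552, -0.441]
force: [0.2, -0.8, -1.8]
finger_gap: 0.0159
dp cm [ 0.06  0.02 -0.08] roll -0.001 tilt [-0.07   0.012 -0.997] F [ 0.2 -0.8 -1.8] [ 0.5588 -0.1311  0.0796] t 8.53 gap 0.0159
200 ['301:-42', '302:-63', '303:-60', '327:42', '328:61', '329:57', '361:-59', '362:-61']
220 ['302:-63', '303:-63', '327:51', '328:64', '329:51', '360:-55', '361:-67', '362:-48']
232 ['302:-59', '303:-71', '304:-49', '327:54', '328:65', '329:48', '360:-60', '361:-61']
```

View pics/w3.png

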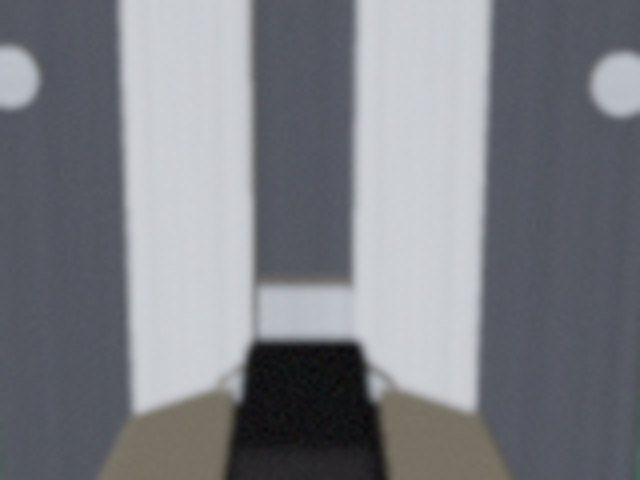

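The foot's end at crop (305,312) sits right in the slot mouth, between crop 255 and 354, so it is centred and parallel. I'll lower it.

```bash
python3 -m inch '{"dp":[[0.3,0.02,0],[0.3,0.02,0],[0.3,0.02,0],[0.2,0.02,0]],"roll":[0,0,0,0],"hand":[0.5,0.5,0.5,0.5]}' 30
python3 go.py .5585 -.1304 .065 -.152
```

```text
clock: 8.92
ee_pos: [0.5597, -0.1315, 0.0745]
eef_rot: [-0.521, -0.479, 0.551, -0.441]
force: [-3.6, 1.6, 8.7]
finger_gap: 0.0159
dp cm [ 0.96 -0.07 -0.09] roll -0.0 tilt [-0.068  0.014 -0.998] F [-3.6  1.6  8.7] [ 0.5597 -0.1315  0.0745] t 8.92 gap 0.0159
```

```bash
python3 -m inch '{"dp":[[0.1,-0.12,0],[0.3,-0.05,0]],"roll":[0,0],"hand":[0.5,0.5]}' 30
python3 go.py .5585 -.1304 .065 -.152
python3 -m inch '{"dp":[[0.2,-0.08,0],[0.3,0,0]],"roll":[0,0],"hand":[0.5,0.5]}' 30
python3 go.py .5585 -.1304 .065 -.152
```

```text
clock: 9.08
ee_pos: [0.5593, -0.1316, 0.0742]
eef_rot: [-0.522, -0.479, 0.55, -0.442]
force: [-4.0, 2.8, 22.0]
finger_gap: 0.0159
dp cm [ 0.93 -0.04 -0.1 ] roll -0.0 tilt [-0.063  0.014 -0.998] F [-4.   2.8 22. ] [ 0.5593 -0.1316  0.0742] t 9.08 gap 0.0159
clock: 9.25
ee_pos: [0.5593, -0.1316, 0.0741]
eef_rot: [-0.524, -0.478, 0.549, -0.442]
force: [-6.3, 2.5, 22.0]
finger_gap: 0.0159
dp cm [ 0.92 -0.04 -0.1 ] roll 0.0 tilt [-0.06   0.015 -0.998] F [-6.3  2.5 22. ] [ 0.5593 -0.1316  0.0741] t 9.25 gap 0.0159
```

```bash
python3 -m inch '{"dp":[[-0.3,0,0],[-0.1,0,0],[0,0,0]],"roll":[0,0,0],"hand":[0.5,0.5,0.5]}' 30
python3 go.py .5585 -.1304 .065 -.152
python3 - <<'E'
from h import *
w=snap('wrist');cv2.imwrite('pics/w4.png',cv2.resize(w['color'][220:290,270:370,::-1],None,fx=8,fy=8,interpolation=cv2.INTER_CUBIC))
c=np.array([.56362,-.07064]);y=np.array([.15084,.98856]);x=np.array([y[1],-y[0]])
def J(u,v,z): p=world(w,u,v,z)[:2]-c; return (p@x*1e3).round(1),(p@y*1e3).round(1)
print(J(303,240,.044),J(328,240,.044))
s=snap('side');cv2.imwrite('pics/s4.png',cv2.resize(s['color'][200:340,260:400,::-1],None,fx=4,fy=4,interpolation=cv2.INTER_CUBIC))
E
```

```text
clock: 9.5
ee_pos: [0.5601, -0.132, 0.0792]
eef_rot: [-0.524, -0.477, 0.548, -0.443]
force: [-0.1, -0.7, -1.2]
finger_gap: 0.0154
dp cm [ 1.43 -0.1  -0.13] roll -0.0 tilt [-0.057  0.015 -0.998] F [-0.1 -0.7 -1.2] [ 0.5601 -0.132   0.0792] t 9.5 gap 0.0154
(np.float64(-4.3), np.float64(-41.7)) (np.float64(11.1), np.float64(-41.5))
```

View pics/w4.png

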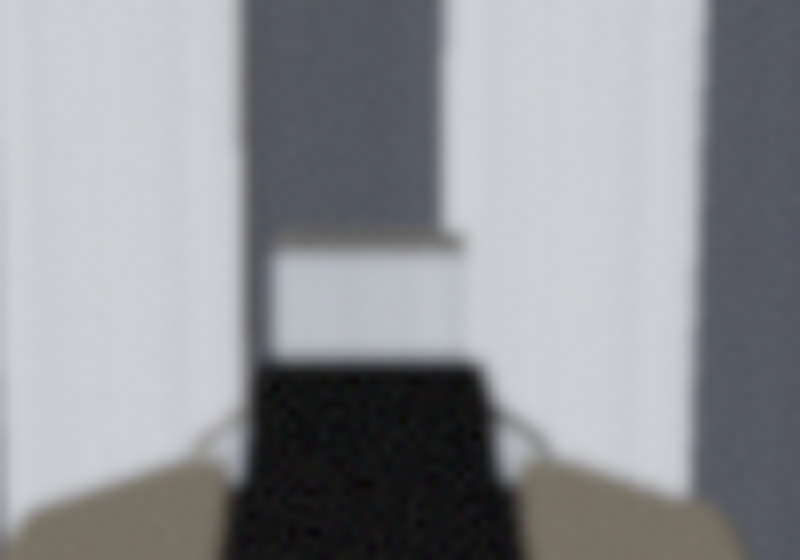

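The foot in crop spans 271-463 against the slot's 243-441, so it sits about 2 mm too far to +x. I'll compute the shift.

```bash
python3 - <<'E'
from h import *
w=load('wrist')
c=np.array([.56362,-.07064]);y=np.array([.15084,.98856]);x=np.array([y[1],-y[0]])
def J(u,v,z): p=world(w,u,v,z)[:2]-c; return (p@x*1e3).round(1),(p@y*1e3).round(1)
print(J(300.4-.4,240,.044),J(325.1-.4,240,.044),'foot',J(303.5,250.5,.055),J(327.5,250.5,.055))
E
```

```text
(np.float64(-6.1), np.float64(-41.7)) (np.float64(9.1), np.float64(-41.5)) foot (np.float64(-3.0), np.float64(-45.2)) (np.float64(11.1), np.float64(-45.0))
```

```bash
python3 -m inch '{"dp":[[0,-0.2,-0.1],[0.3,0,0],[0,0,0]],"roll":[0,0,0],"hand":[0.5,0.5,0.5]}' 30
python3 go.py .5579 -.1311 .065 -.152
```

```text
clock: 9.85
ee_pos: [0.5569, -0.1301, 0.0741]
eef_rot: [-0.523, -0.478, 0.549, -0.442]
force: [0.7, -0.2, -2.9]
finger_gap: 0.0159
dp cm [0.9  0.17 0.09] roll 0.0 tilt [-0.061  0.015 -0.998] F [ 0.7 -0.2 -2.9] [ 0.5569 -0.1301  0.0741] t 9.85 gap 0.0159
```

```bash
python3 -m inch '{"dp":[[0.2,0.1,0],[0.3,0.03,0]],"roll":[0,0],"hand":[0.5,0.5]}' 30
python3 go.py .5579 -.1311 .065 -.152
python3 -m inch '{"dp":[[0.3,0,0]],"roll":[0],"hand":[0.5]}' 30
python3 go.py .5579 -.1311 .065 -.152
```

```text
clock: 10.02
ee_pos: [0.5579, -0.1301, 0.0684]
eef_rot: [-0.523, -0.478, 0.549, -0.442]
force: [0.2, -0.5, -2.2]
finger_gap: 0.016
dp cm [0.34 0.04 0.1 ] roll 0.0 tilt [-0.061  0.015 -0.998] F [ 0.2 -0.5 -2.2] [ 0.5579 -0.1301  0.0684] t 10.02 gap 0.016
clock: 10.1
ee_pos: [0.5578, -0.1301, 0.0651]
eef_rot: [-0.523, -0.478, 0.549, -0.442]
force: [-0.1, 0.7, 5.0]
finger_gap: 0.0157
dp cm [0.01 0.02 0.1 ] roll 0.0 tilt [-0.061  0.015 -0.998] F [-0.1  0.7  5. ] [ 0.5578 -0.1301  0.0651] t 10.1 gap 0.0157
```

```bash
python3 -m inch '{"dp":[[0.3,0,0],[0.3,0,0]],"roll":[0,0],"hand":[0.5,0.5]}' 40
python3 go.py .5579 -.1311 .058 -.152
python3 -m inch '{"dp":[[0.4,0,0],[0.4,0,0]],"roll":[0,0],"hand":[0.5,0.5]}' 40
python3 go.py .5579 -.1311 .058 -.152
```

```text
clock: 10.27
ee_pos: [0.5578, -0.1301, 0.0602]
eef_rot: [-0.524, -0.478, 0.549, -0.442]
force: [-0.6, 1.0, 8.2]
finger_gap: 0.0161
dp cm [0.21 0.03 0.1 ] roll 0.0 tilt [-0.06   0.016 -0.998] F [-0.6  1.   8.2] [ 0.5578 -0.1301  0.0602] t 10.27 gap 0.0161
clock: 10.43
ee_pos: [0.5578, -0.1301, 0.0547]
eef_rot: [-0.524, -0.478, 0.548, -0.442]
force: [-2.1, 2.1, 11.6]
finger_gap: 0.0156
dp cm [-0.33 -0.    0.09] roll 0.0 tilt [-0.059  0.017 -0.998] F [-2.1  2.1 11.6] [ 0.5578 -0.1301  0.0547] t 10.43 gap 0.0156
```

```bash
python3 -m inch '{"dp":[[0,0,0],[0.1,0,0],[0.1,0,0]],"roll":[-0.1,-0.1,-0.1],"hand":[0.5,0.5,0.5]}' 40
python3 go.py .5579 -.1311 .057 1.419
```

```text
clock: 10.68
ee_pos: [0.5574, -0.1314, 0.057]
eef_rot: [0.449, 0.557, -0.468, 0.518]
force: [-3.6, 1.5, 9.3]
finger_gap: 0.016
dp cm [-0.    0.06 -0.02] roll -1.26 tilt [-0.059  0.015 -0.998] F [-3.6  1.5  9.3] [ 0.5574 -0.1314  0.057 ] t 10.68 gap 0.016
```

```bash
python3 -m inch '{"dp":[[0.1,0,0],[0.1,0,0],[0.1,0,0],[0.1,0,0]],"roll":[-0.1,-0.1,-0.1,-0.1],"hand":[0.5,0.5,0.5,0.5]}' 40
python3 go.py .5579 -.1311 .057 1.419
```

```text
clock: 11.02
ee_pos: [0.5562, -0.1342, 0.0593]
eef_rot: [0.331, 0.642, -0.343, 0.601]
force: [-2.2, -0.0, 8.3]
finger_gap: 0.0157
dp cm [ 0.23  0.32 -0.16] roll -0.842 tilt [-0.059  0.013 -0.998] F [-2.2 -0.   8.3] [ 0.5562 -0.1342  0.0593] t 11.02 gap 0.0157
```

```bash
python3 -m inch '{"dp":[[0.3,0.1,-0.1],[0.2,0.1,0],[0.2,0.1,0],[0.15,0,0]],"roll":[-0.1,-0.1,-0.1,-0.1],"hand":[0.5,0.5,0.5,0.5]}' 40
python3 go.py .5579 -.1311 .057 1.419
```

```text
clock: 11.35
ee_pos: [0.5565, -0.1373, 0.0573]
eef_rot: [0.198, 0.698, -0.205, 0.657]
force: [-2.7, 0.6, 8.8]
finger_gap: 0.0157
dp cm [ 0.03  0.6  -0.22] roll -0.426 tilt [-0.059  0.007 -0.998] F [-2.7  0.6  8.8] [ 0.5565 -0.1373  0.0573] t 11.35 gap 0.0157
```

```bash
python3 -m inch '{"dp":[[0.15,0.2,0],[0.15,0.2,0],[0.15,0.2,0],[0.15,0.1,0]],"roll":[-0.11,-0.1,-0.1,-0.1],"hand":[0.5,0.5,0.5,0.5]}' 40
python3 go.py .5579 -.1311 .057 1.419
```

```text
clock: 11.68
ee_pos: [0.556, -0.1403, 0.0575]
eef_rot: [0.052, 0.726, -0.058, 0.683]
force: [-2.4, 0.9, 8.8]
finger_gap: 0.0158
dp cm [0.03 0.94 0.05] roll -0.003 tilt [-0.062 -0.005 -0.998] F [-2.4  0.9  8.8] [ 0.556  -0.1403  0.0575] t 11.68 gap 0.0158
```

```bash
python3 -m inch '{"dp":[[-0.1,0,0],[0,0,0],[0,0,0]],"roll":[0,0,0],"hand":[0.5,0.5,0.5]}' 40
python3 go.py .5579 -.1311 .060 1.419
python3 -c "
from h import *
s=snap('side');t=snap('top');w=snap('wrist')
A=cv2.resize(s['color'][190:310,280:400,::-1],(480,480),interpolation=cv2.INTER_CUBIC)
C=cv2.resize(w['color'][200:340,240:320+0+40,::-1],(320,373),interpolation=cv2.INTER_CUBIC)
C=cv2.copyMakeBorder(C,0,107,0,0,cv2.BORDER_CONSTANT)
cv2.imwrite('pics/c5.png',np.hstack([A,C]))"
```

```text
clock: 11.93
ee_pos: [0.5559, -0.1405, 0.0595]
eef_rot: [0.052, 0.726, -0.057, 0.683]
force: [-0.6, 0.7, 1.1]
finger_gap: 0.0158
dp cm [-0.07  0.96  0.05] roll -0.002 tilt [-0.061 -0.003 -0.998] F [-0.6  0.7  1.1] [ 0.5559 -0.1405  0.0595] t 11.93 gap 0.0158
```

View pics/c5.png

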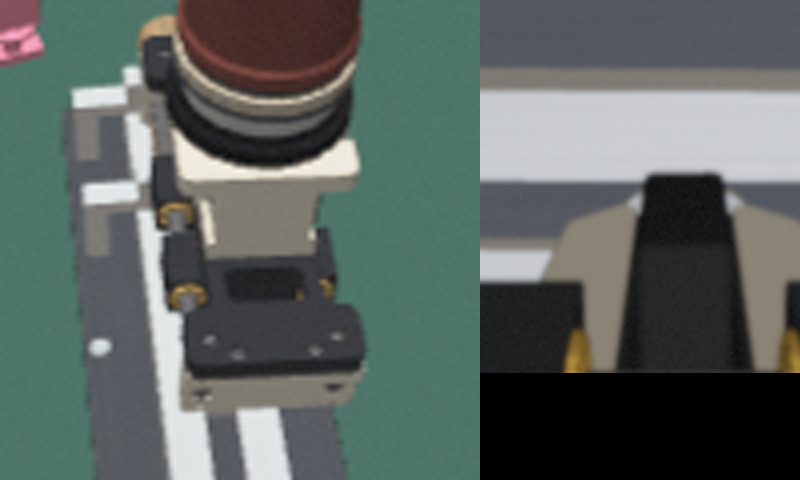

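The wrist crop at right, around (685,215), shows the grip lying across the slot. The tool force has dropped to about 1 N at the caught height, so the foot is held under the lips. I'll open the fingers and back off.

```bash
python3 -m inch '{"dp":[[0,0,0],[0,0,0],[0,0,0],[0,0,0],[0,0,0]],"roll":[0,0,0,0,0],"hand":[1.8,2.2,3,4,4]}' 
python3 go.py .5559 -.1405 .15 1.419
```

```text
clock: 12.5
ee_pos: [0.5565, -0.1415, 0.0591]
eef_rot: [0.051, 0.726, -0.058, 0.683]
force: [-0.8, 0.3, -0.3]
finger_gap: 0.0368
dp cm [-9.06 -0.04 -0.62] roll -0.003 tilt [-0.061 -0.005 -0.998] F [-0.8  0.3 -0.3] [ 0.5565 -0.1415  0.0591] t 12.5 gap 0.0368
```

```bash
python3 -m inch '{"dp":[[-1,0,0],[-2,0,0],[-3,0,0],[-3,0,0],[-3,0,0],[-2,0,0],[0,0,0],[0,0,0]],"roll":[0,0,0,0,0,0,0,0],"hand":[4,4,4,4,4,4,4,4]}' 
python3 -m inch '{"dp":[[0,0,-3],[0,0,-3],[0,0,-2],[0,0,0],[0,0,0]],"roll":[0,0,0,0,0],"hand":[4,4,4,4,4]}' 
python3 -c "
from h import *
s=snap('side');t=snap('top');w=snap('wrist')
A=cv2.resize(s['color'][190:310,280:400,::-1],(400,400),interpolation=cv2.INTER_CUBIC)
C=cv2.resize(w['color'][:,:,::-1],(400,300),interpolation=cv2.INTER_AREA)
C=cv2.copyMakeBorder(C,0,100,0,0,cv2.BORDER_CONSTANT)
cv2.imwrite('pics/c6.png',np.hstack([A,C]))"
```

```text
clock: 13.17
ee_pos: [0.565, -0.1406, 0.2086]
eef_rot: [0.051, 0.726, -0.058, 0.683]
force: [-0.5, -0.1, -1.1]
finger_gap: 0.0401
clock: 13.58
ee_pos: [0.4805, -0.1272, 0.2091]
eef_rot: [0.051, 0.729, -0.058, 0.681]
force: [-0.2, 0.2, -0.4]
finger_gap: 0.0403
```

View pics/c6.png

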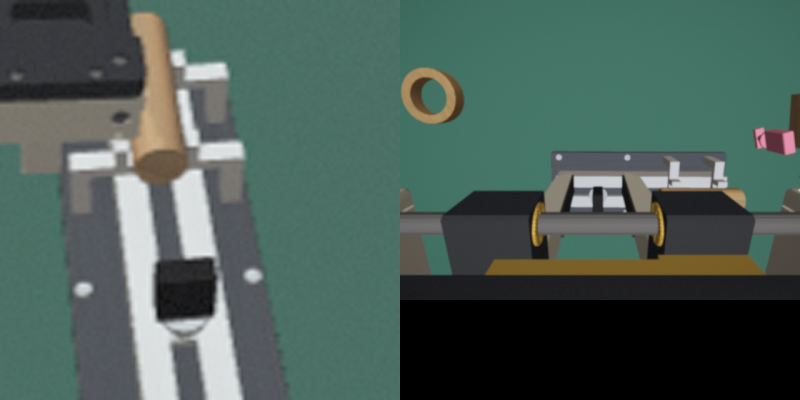

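The side crop shows the stop upright at (185,290), grip across the slot, with the handle still in its saddles. As a last check I measure angle and height from the top view.

```bash
python3 - <<'E'
from h import *
t=load('top');c=np.array([.56362,-.07064]);y=np.array([.15084,.98856]);x=np.array([y[1],-y[0]])
v,u=np.mgrid[200:300,340:430]
d=t['z_map'][200:300,340:430];g=t['color'][200:300,340:430].max(2)
P=np.stack([(u-t['cx'])/t['fx']*d,(v-t['cy'])/t['fy']*d,d],-1)@t['pose'][:3,:3].T+t['pose'][:3,3]
print('pix',(P[...,2]>.085).sum())
m=(P[...,2]>.085)&(P[...,2]<.11)
q=P[m];print('z',np.median(q[:,2]),'jig',((q[:,:2]-c)@x).mean(),((q[:,:2]-c)@y).mean())
k=np.stack([(q[:,:2]-c)@x,(q[:,:2]-c)@y],-1).astype('f4')*1000
print(cv2.minAreaRect(k),'tilt plane',np.linalg.lstsq(np.c_[q[:,:2],np.ones(len(q))],q[:,2],rcond=None)[0])
print(world(t,315,238),world(t,232,162),world(t,478,343))
E
```

```text
pix 6746
z 0.08737588271858354 jig 0.006640358875858675 0.0316625993566556
((6.640358924865723, 31.66259765625), (0.0, 0.0), 0.0) tilt plane [ 0.03771011 -0.00264588  0.06558733]
[0.57649325 0.01490639 0.08618053] [0.76156516 0.21448559 0.05097069] [ 0.35548562 -0.35378963  0.02326378]
```

```bash
python3 - <<'E'
from h import *
t=load('side');c=np.array([.56362,-.07064]);y=np.array([.15084,.98856]);x=np.array([y[1],-y[0]])
v,u=np.mgrid[190:310,280:400];d=t['z_map'][190:310,280:400]
P=np.stack([(u-t['cx'])/t['fx']*d,(v-t['cy'])/t['fy']*d,d],-1)@t['pose'][:3,:3].T+t['pose'][:3,3]
jx=(P[...,:2]-c)@x;jy=(P[...,:2]-c)@y
n=(abs(jx)<.03)&(abs(jy+.07)<.03)&(P[...,2]>.06)&(P[...,2]<.12)
print(n.sum(),'zmax',np.percentile(P[n][:,2],[50,90,97]))
top=n&(P[...,2]>.088);k=np.stack([jx[top],jy[top]],-1).astype('f4')*1000
print('top',top.sum(),cv2.minAreaRect(k),k.mean(0))
f=n&(P[...,2]<.085)&(P[...,2]>.064)
A=np.c_[jx[f],P[f][:,2],np.ones(f.sum())];print('face jy fit: yaw,tilt',np.linalg.lstsq(A,jy[f],rcond=None)[0],f.sum())
# edges of front face vs z
for z0 in (.066,.074,.082): 
    s=n&(abs(P[...,2]-z0)<.003); print(z0,jx[s].min(),jx[s].max(),s.sum())
E
```

```text
329 zmax [0.0870821  0.09484487 0.09546539]
top 159 ((2.7616043090820312, -70.56913757324219), (17.370874404907227, 33.41266632080078), 88.58425903320312) [  2.6535451 -71.87534  ]
face jy fit: yaw,tilt [-0.00879139  0.00276136 -0.07749832] 124
0.066 -0.013861040802058586 0.018104927505340176 34
0.074 -0.013750906014643214 0.019899879484783323 33
0.082 -0.013853031156924964 0.019633944757548507 38
```

```bash
python3 -c "
from h import *
print(robot.hand_in())"
```

```text
the job is handed in; nothing more can be done
None
```

The stop is standing locked and upright in the jig's slot, and the job is handed in; no verdict was reported. I lifted it from the wooden block, lowered it lengthwise into the slot and pressed it 7–10 mm onto the strip. I then turned it a quarter turn, let it rise under the lips, released it and backed the arm clear.

**What the last checks showed** (side camera, after release):
- **Height:** the top of the grip is at about 95 mm, which puts the foot's underside at about 28–29 mm, against 28 mm for caught.
- **Square and upright:** the grip is within about 0.03 rad of square across the slot, with no measurable tilt along the slot. Its edges showed only a few mm of shift across it.
- **Position:** it stands about 11 mm along the slot from the middle of the free stretch and about 3 mm off the base's centre line. It slid that far along the slot during the twist.
- **Other things:** the handle, tin and tape measured within 2 mm in plan of where they started. Their heights differ by up to 3.4 mm, which I take as depth noise.

**What went wrong or disagreed:**
- The first attempt to lower the stop landed on a lip, about 2 mm too far to +x. The wrist force reached 22 N, against the 50 N limit, so I lifted, looked again and corrected it.
- The tool drifted to about 0.06 rad of tilt while carrying the stop. The stop came upright on release.
- My last top-camera check was useless because the arm blocked the view, so the final numbers come from the side camera alone.

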